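# Close the drying chest and set its air valve

### The arm

A 7-joint arm with a two-finger parallel gripper is mounted at the origin on the work surface. World frame = base frame: x ahead of the robot, y to its left, z up, the work surface at z = 0. Lengths are in m, angles in rad, forces in N, time in s.
With the tool pointing down it reaches from about 0.4 to 0.85 m from the base axis. Payload 10.4 kg.
Tool frame: the origin (TCP) lies between the finger pads, 19 mm behind the fingertips; this is the grasp point; z points along the fingers, y is the line along which they close (so a half turn about z gives the same grasp; the last joint's range is limited). The gripper opens to 87 mm and grips with 3 to 60 N. Pads are 19 mm wide; open, the fingers measure 117 mm over their backs; the gripper's body (75 mm by 190 mm) begins 51 mm behind the grasp point.
Start: joints at [1.123, 0.332, -0.065, 1.46, 0.022, 1.35, -0.088], TCP at [0.258, -0.569, 0.241] pointing down, gripper open.
Joint ranges: [-2.6, 2.6], [-0.5, 2.12], [-1.47, 1.34], [0.16, 2.42], [-1.27, 4.41], [0.06, 2.06], [-2.6, 2.6]. Speed limits (rad/s): [2.22, 2.22, 2.79, 2.79, 3.14, 3.14, 3.14].

### API

Orientations are given as a unit quaternion [x, y, z, w].
In Python, from bench import sensors, eyes, order gives the robot as it stands.
- The arm moves only by the tool arm_command, never from a script. Its argument "steps" is a list of rows, each an object with "rot": the turn, a rotation vector about the world's x, y, z in degrees, a list of three; "slide": the shift along the world's x, y, z in m, a list of three; "grip": the opening, from 0 (shut) to 1 (fully open). A call has exactly 8 rows; each row shifts and turns the commanded pose from where the row before left it; what a row does not reach is not made up. A row lasts 1/8 s, in which the tool goes at most 62.5 mm and 10.7 degrees, less where a joint would pass 70% of its speed; a pose out of reach is approached as far as the arm can. A call with a gripper value outside its range is refused whole. The fingers move at their own pace and stop on an object; "newtons" is the grip in N (left out, the last holds). Time passes only in rows, so rows that do not move let the fingers close, or fill a call up. It gives the time, the measured TCP pose, the force, the opening and the grip force at its end, in the units of the state.
- sensors.read_state(): the state, without advancing time (a new reading comes with each control period).
- eyes.camera(name): name is "side" or "top" or "wrist"; returns a dict with "pixels" (480x640x3 uint8, red, green, blue), "intrinsics" (3x3 intrinsics, pixels), "pose" (4x4, takes a point from camera to world coordinates). Camera axes: x right, y down, z forward; pixel columns grow to the right and rows downward; lengths in m; the calibration is good to about 2 mm. A picture is of the moment at which its call begins. There is no depth.
- order.close_job(): hands the job in; it is judged then, once.
Trained networks look in a picture, given as the dict that the camera call returned (one of the last four; its "shot" number tells which), for a name from the list of things; names that differ only in an ending like _2 or _b are one class to them, and where a whole thing is asked for, a point or a joint stands for the part that bears it (a point fixed in the world has none). Each returns a list of dicts, best first, with "conf" (0 to 1); they miss things now and then, are a little off and sometimes report something else, mostly with a low value. They report only what shows in the picture. A call takes as long as a camera call.
- eyes.look_for(name, picture): "bbox" ([left, top, right, bottom] in pixels, round what is visible of it).
The state is a dict: "time": time; "joint_positions": joint angles; "joint_vel": joint speeds; "joint_torque": joint torques, N m; "ee_pos": TCP position; "eef_rot": TCP orientation; "ft_force": force on the tool from outside, world axes, zero at the start; "torque": the same for the moment, N m; "width": finger opening in m; "grip_force": force on a finger pad.
Only numpy, scipy, OpenCV 4.12 (cv2) and the standard library are available. Lean on these libraries where they do the work, as an engineer would, in place of code of your own. Each camera call takes 0.05 s, during which the arm holds its last target. There are 200 camera calls.

### The job

The mask is in the drying chest: swing its lid fully shut, then turn the air valve's handwheel clockwise until it stops (fully closed) and back it off exactly two full turns anticlockwise. Finish while still gripping the wheel's crank handle between the fingers and holding it still: do not let go. Leave everything else on the bench where it is.

Things in the scene. Friction and masses are not known exactly. Their poses are not given: they have to be found in the camera images.
- chest: dark red wooden drying chest fixed to the bench, 200 (its x, depth) x 220 (y, width) x 100 mm high, holding a white mask lying face up; origin: centre of its underside. Its hinge side is its +x side, away from the robot; it may stand left or right of the robot, slightly turned.
- lid (a joint): opening angle of the chest's lid, rad: 0 = shut flat on the rim, grows as the front edge swings up and back about the far top edge (up to 1.5). The lid is a 12 mm thick board, 204 x 226 mm, 0.4 kg, on a stiff hinge (0.5 N m friction): it stays at whatever angle it is left and needs only a few newtons to push down. It starts part open (0.75 to 1.1).
- lid_hinge (a point): point on the hinge line, middle of the chest's width, level with the underside of the lid (100 mm above the bench). Its axes turn with the lid: -x runs along the underside from the hinge to the front edge, z out of the lid's upper face (12 mm above the hinge line), y along the hinge line.
- lid_tongue (a point): top face, at its middle, of the flat brass pull tongue (44 mm wide, 10 mm thick) that juts 28 mm beyond the middle of the lid's front edge; 216 mm from the hinge line. It can be pressed or pinched.
- wheel (a joint): angle of the valve's handwheel, rad: 0 = closed, hard against the stop; grows as it is opened, anticlockwise seen from above; 6.283 per full turn; it can open to 28.3. Starts between 2.2 and 6.6. Turns stiffly (0.12 N m friction) and stays where it is left; it does not rise.
- wheel_hub (a point): centre of the top of the handwheel's hub, on the vertical turning axis, 110 mm above the bench. The dark iron wheel (three spokes, rim 14 mm thick, 124 mm over the rim, rim top 109 mm above the bench) sits on a brass valve body fixed to the bench, left or right of the robot.
- crank_grip (a point): point to grip on the crank handle: on the handle's own axis, 145 mm above the bench, 55 mm from the wheel's axis, 24 mm below the handle's top end. At wheel angle a it lies from the hub in the direction (valve's fixed unknown heading + a).
- crank: black upright crank handle on the wheel's rim: a cylinder of 22 mm diameter, 56 mm tall (113 to 169 mm above the bench) with a 26 mm collar on its lowest 5 mm; it revolves freely on its own pin, so the gripper can carry it round in a circle without turning. Origin: centre of its lower end, z up.
- glue_jar: bystander: amber glass jar, 52 mm diameter, 70 mm tall, standing between chest and valve; origin under its centre
- tape_roll: bystander: roll of tape, 68 mm diameter, 22 mm high, lying flat between chest and valve; origin under its centre
- brush: bystander: brush, 200 mm long, lying on the robot's side of the chest and valve; origin under its middle
- spatula: bystander: spatula, 200 mm long, lying on the robot's side of the chest and valve; origin under its middle
- mug: bystander: white mug, 72 mm diameter, 85 mm tall, beyond the chest and valve; origin under its centre
- spare_mask: bystander: spare white mask lying face up, about 140 mm long, 60 mm high, beyond the chest and valve; origin under the face's middle
- tin: bystander: steel tin, 60 mm diameter, 90 mm tall, beyond the chest and valve; origin under its centre

How it is judged:
On the way, in this order (a step that is already met when the one before it is completed fails the run):
1. the chest's lid is fully shut (value of joint lid below 0.04 rad), for 0.2 s.
2. with the lid shut, the valve is closed to its stop (value of joint lid below 0.04 rad and value of joint wheel below 0.1 rad), for 0.2 s.
At the end, for the whole second after the job is handed in: The lid is shut (within 0.04 rad); the wheel, having been at its stop (within 0.1 rad), stands still two full turns open (12.57 rad, within 0.26 rad, about 15 degrees); and the fingers still hold the crank handle (contact over 3 N, TCP within 45 mm of the grip point) (value of joint lid below 0.04 rad and value of joint wheel between 12.31 and 12.83 rad and velocity of joint wheel between -0.1 and 0.1 rad/s and contact force between the fingers and crank above 3 N and distance between the grasp point and crank_grip below 0.045 m); the arm keeps its last pose, push and grip.
It fails at once if a bystander is shoved (30 mm) or tipped over (distance of any of glue_jar, brush, spatula, mug, spare_mask, tin, tape_roll from where it was at the start of the episode above 0.03 m or angle between any of glue_jar, mug, spare_mask, tin, tape_roll's own z axis and vertical above 0.6 rad).
It also fails if it takes over 72 s, if anything falls off the work surface, if the arm or the gripper's body presses on something with over 40 N, if the wrist force passes 120 N, or if a joint passes its speed limit or range.

## Working session

There is one attempt and no reset: what is moved stays moved. The work goes in short steps, Python scripts to look and compute and a tool call to move; the robot and the scene stay as the last step left them, time stands still between calls to the robot, and variables do not carry over. Pictures are saved under pics/ and viewed, at most 10 in all, crops included, and the job is handed in when it is done.

Besides the shell and the picture viewer there is one more tool, called after "Call:" as name(argument=value, ...) on one line, values as JSON. arm_command: Moves the arm, as the interface text tells. Its arguments: {"type":"object","properties":{"steps":{"type":"array","items":{"type":"object","properties":{"rot":{"type":"array","items":{"type":"number"}},"slide":{"type":"array","items":{"type":"number"}},"grip":{"type":"number"}}}},"newtons":{"type":"number"}},"required":["steps"]}

```bash
mkdir -p pics
cat > h.py <<'E'
import numpy as np, cv2
from bench import sensors, eyes, order
def ray(p,u,v):
    K=np.array(p["intrinsics"]);T=np.array(p["pose"])
    d=T[:3,:3]@np.linalg.solve(K,[u,v,1.]);return T[:3,3],d/np.linalg.norm(d)
def onz(p,u,v,z):
    o,d=ray(p,u,v);return o+d*(z-o[2])/d[2]
def proj(p,X):
    K=np.array(p["intrinsics"]);T=np.array(p["pose"])
    c=T[:3,:3].T@(np.array(X)-T[:3,3]);q=K@c;return q[:2]/q[2]
def save(p,n): cv2.imwrite("pics/"+n,np.ascontiguousarray(p["pixels"][:,:,::-1]))
E
python3 - <<'E'
from h import *
s=sensors.read_state();print({k:np.round(v,3).tolist() for k,v in s.items()})
for c in("top","side"):
    p=eyes.camera(c);save(p,c+"0.png");print(c,np.round(p["pose"],3).tolist(),np.round(p["intrinsics"]).tolist())
    for n in["chest","lid_tongue","lid","wheel_hub","wheel","crank","glue_jar","tape_roll","mug","tin","spare_mask","brush","spatula"]:
        print(n,[(np.round(d["bbox"]).tolist(),round(d["conf"],2)) for d in eyes.look_for(n,p)[:2]])
E
```

```text
{'time': 0.0, 'joint_positions': [1.123, 0.333, -0.065, 1.461, 0.022, 1.35, -0.089], 'joint_vel': [0.001, 0.001, -0.0, 0.001, 0.001, 0.001, -0.0], 'joint_torque': [-0.001, -62.326, 0.024, -38.99, -0.061, 0.04, 0.0], 'ee_pos': [0.257, -0.569, 0.24], 'eef_rot': [0.978, 0.211, -0.0, -0.001], 'ft_force': [1.193, 0.203, 0.296], 'torque': [-0.044, 0.02, -0.039], 'grip_force': 0.0, 'width': 0.087}
top [[-0.071, -0.974, 0.214, 0.297], [-0.997, 0.07, -0.014, 0.002], [-0.002, -0.215, -0.977, 1.276], [0.0, 0.0, 0.0, 1.0]] [[574.0, 0.0, 323.0], [0.0, 574.0, 235.0], [0.0, 0.0, 1.0]]
chest [([116.0, 201.0, 264.0, 311.0], 0.77), ([318.0, 294.0, 348.0, 318.0], 0.51)]
lid_tongue [([117.0, 200.0, 255.0, 257.0], 0.96)]
lid [([114.0, 196.0, 257.0, 258.0], 0.57)]
wheel_hub [([419.0, 197.0, 481.0, 257.0], 0.74)]
wheel [([418.0, 201.0, 479.0, 258.0], 0.97), ([321.0, 294.0, 347.0, 322.0], 0.71)]
crank [([319.0, 292.0, 347.0, 320.0], 0.63), ([448.0, 240.0, 460.0, 257.0], 0.56)]
glue_jar [([311.0, 212.0, 332.0, 241.0], 0.56)]
tape_roll [([318.0, 293.0, 346.0, 322.0], 0.88)]
mug [([200.0, 140.0, 246.0, 184.0],
[... 544 characters left out ...]
37)]
lid [([156.0, 211.0, 312.0, 398.0], 0.68)]
wheel_hub [([305.0, 160.0, 360.0, 201.0], 0.98), ([151.0, 211.0, 312.0, 399.0], 0.37)]
wheel [([300.0, 158.0, 361.0, 203.0], 0.88)]
crank [([351.0, 160.0, 359.0, 186.0], 0.65), ([301.0, 157.0, 360.0, 199.0], 0.46)]
glue_jar [([272.0, 256.0, 302.0, 303.0], 0.6)]
tape_roll [([361.0, 282.0, 396.0, 312.0], 0.65), ([152.0, 208.0, 366.0, 480.0], 0.37)]
mug [([124.0, 301.0, 178.0, 377.0], 0.94), ([367.0, 372.0, 509.0, 439.0], 0.15)]
tin [([217.0, 189.0, 248.0, 232.0], 0.58), ([349.0, 158.0, 359.0, 184.0], 0.52)]
spare_mask [([170.0, 251.0, 235.0, 297.0], 0.77)]
brush [([365.0, 369.0, 508.0, 439.0], 0.85)]
spatula [([403.0, 232.0, 495.0, 246.0], 0.82)]
```

View pics/top0.png

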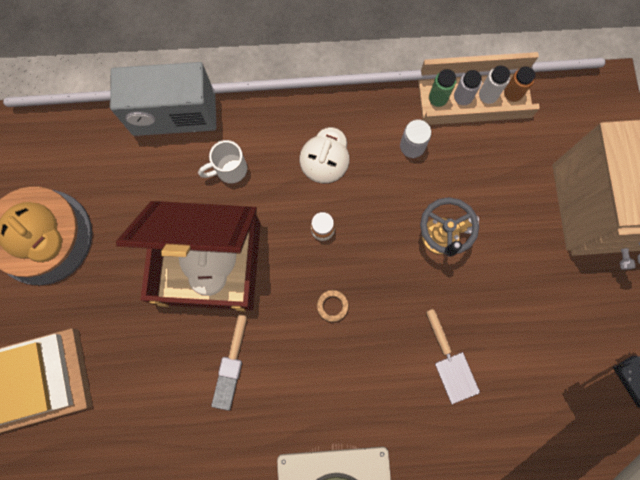

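View pics/side0.png

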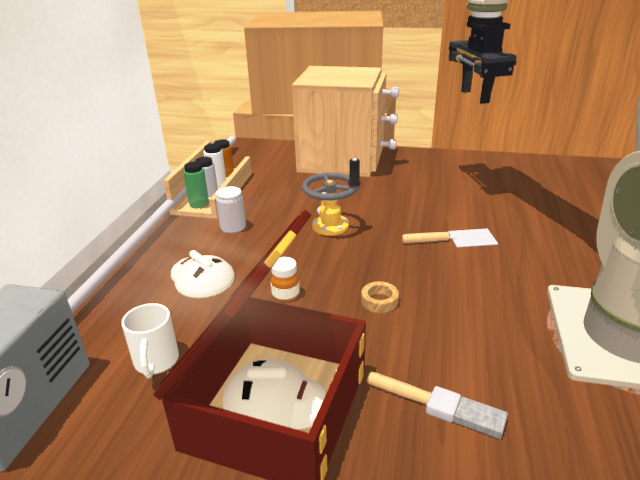

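The top view shows the chest on the left with its lid open: lid corners at about (150,203), (258,207), (245,250) and (118,244), and the tongue at (176,251). The wheel is at (449,226) and the crank top at about (458,243). The side view confirms both, with the crank at (355,172).

Run:
```python
from h import *
from scipy.optimize import least_squares
p=eyes.camera("top");q=eyes.camera("side")
def pt(v,l,w,off):  # l along -x from hinge, y w, off above underside
    x,y,yaw,a=v
    d=-l*np.cos(a)+off*np.sin(a);z=.1+l*np.sin(a)+off*np.cos(a)
    return [x+d*np.cos(yaw)-w*np.sin(yaw),y+d*np.sin(yaw)+w*np.cos(yaw),z]
def rim(v,l,w,z):
    return pt([v[0],v[1],v[2],0],l,w,z-.1)
obs=[(p,lambda v:rim(v,.2,.11,.1),(145,301)),(p,lambda v:rim(v,.2,-.11,.1),(250,306)),
(p,lambda v:pt(v,.204,.113,.0),(118,245)),(p,lambda v:pt(v,.204,-.113,0),(245,251)),
(p,lambda v:pt(v,.218,0,.005),(176,251)),
(q,lambda v:rim(v,.2,-.11,.1),(366,321)),(q,lambda v:rim(v,.2,.11,.1),(325,432)),(q,lambda v:pt(v,.218,0,.005),(281,248)),
(q,lambda v:pt(v,.204,-.113,.006),(309,213))]
f=lambda v:np.concatenate([proj(c,g(v))-o for c,g,o in obs])
r=least_squares(f,[.6,.25,0,.9],loss="soft_l1",f_scale=3);print("hinge x,y,yaw,lid",r.x.round(3));print(f(r.x).round(1).reshape(-1,2).tolist())
v=r.x;print("chest centre",rim(v,.1,0,0))
print("hub",onz(p,449,226,.105),"crank",onz(p,458,243,.169),onz(q,331,186,.109),onz(q,355,160,.169))
for n,u,w,z in[("jar",322,222,.07),("tin",417,132,.09),("tape",332,306,.02)]:print(n,onz(p,u,w,z))
im=cv2.resize(p["pixels"][180:280,400:500],(600,600));cv2.imwrite("pics/w0.png",im[:,:,::-1])
```

```text
hinge x,y,yaw,lid [ 0.631  0.235 -0.099  0.936]
[[-2.0, 0.6], [0.4, -1.4], [-0.8, 3.2], [-2.1, 0.6], [1.8, -0.3], [-0.2, -4.8], [-4.6, 4.6], [3.2, -4.0], [-0.5, -6.0]]
chest centre [np.float64(0.5317673200173498), np.float64(0.24468371131094674), np.float64(0.0)]
hub [ 0.55509388 -0.277724    0.105     ] crank [ 0.50557171 -0.27599447  0.169     ] [ 0.55224753 -0.259002    0.109     ] [ 0.50220003 -0.26587808  0.169     ]
jar [ 0.59132849 -0.0135533   0.07      ]
tin [ 0.77473356 -0.23623565  0.09      ]
tape [ 0.41400454 -0.02260189  0.02      ]
```

View pics/w0.png

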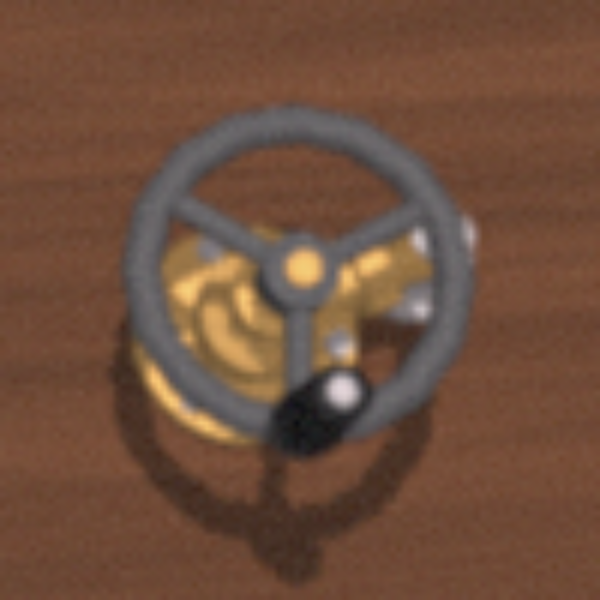

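Call:
arm_command(steps=[{"slide": [0.023,0.046,0.022],"rot": [0,0,4.1],"grip": 0},{"slide": [0.023,0.046,0.022],"rot": [0,0,4.1],"grip": 0},{"slide": [0.023,0.046,0.022],"rot": [0,0,4.1],"grip": 0},{"slide": [0.023,0.046,0.022],"rot": [0,0,4.1],"grip": 0},{"slide": [0.023,0.046,0.022],"rot": [0,0,4.1],"grip": 0},{"slide": [0.023,0.046,0.022],"rot": [0,0,4.1],"grip": 0},{"slide": [0.023,0.046,0.022],"rot": [0,0,4.1],"grip": 0},{"slide": [0.023,0.046,0.022],"rot": [0,0,4.1],"grip": 0}])

```text
time: 2.5
ee_pos: [0.442, -0.1998, 0.4183]
eef_rot: [0.878, 0.479, 0.0, 0.0]
ft_force: [1.0, -0.5, 0.1]
width: 0.0148
grip_force: 0.0
```

Call:
arm_command(steps=[{"slide": [0.013,0.055,0],"rot": [0,0,4.1],"grip": 0},{"slide": [0.013,0.055,0],"rot": [0,0,4.1],"grip": 0},{"slide": [0.013,0.055,0],"rot": [0,0,4.1],"grip": 0},{"slide": [0.013,0.055,0],"rot": [0,0,4.1],"grip": 0},{"slide": [0.013,0.055,0],"rot": [0,0,4.1],"grip": 0},{"slide": [0.013,0.055,0],"rot": [0,0,4.1],"grip": 0},{"slide": [0.013,0.055,0],"rot": [0,0,4.1],"grip": 0},{"slide": [0.013,0.055,0],"rot": [0,0,4.1],"grip": 0}])

```text
time: 3.5
ee_pos: [0.5461, 0.2399, 0.4175]
eef_rot: [0.707, 0.707, 0.0, 0.0]
ft_force: [1.5, -0.5, 0.3]
width: 0.0006
grip_force: 0.0
```

Call:
arm_command(steps=[{"slide": [0,0,-0.05],"grip": 0},{"slide": [0,0,-0.05],"grip": 0},{"slide": [0,0.003,-0.03],"grip": 0},{"slide": [0,0,-0.013],"grip": 0},{"slide": [-0.011,0.001,-0.009],"grip": 0},{"slide": [-0.011,0.001,-0.009],"grip": 0},{"slide": [-0.012,0.001,-0.01],"grip": 0},{"slide": [0,0,0],"grip": 0}])

```text
schema error: expected keys rot, slide, grip
```

Run:
```python
from h import *
p=eyes.camera("side");save(p,"s1.png");print(sensors.read_state()["ft_force"])
```

```text
[-5.11348271  1.7714971  -3.46785959]
```

View pics/s1.png

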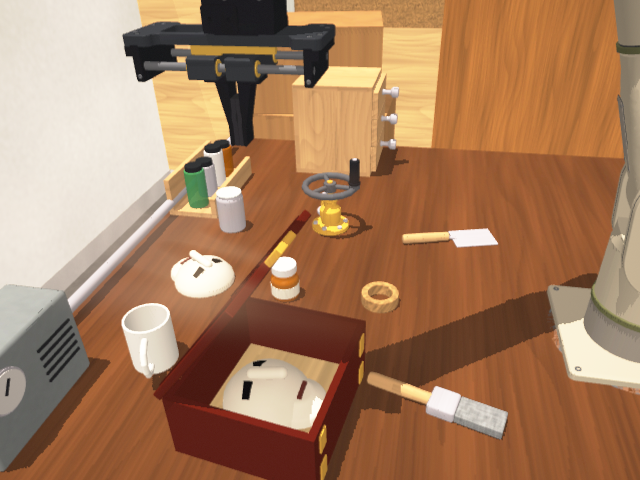

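The call was refused because "rot" was missing. The picture shows the fingertips at (240,140), still above the unmoved lid, and the tongue at (281,248). I'll resend the move with rot included.

Call:
arm_command(steps=[{"slide": [0,0,-0.05],"rot": [0,0,0],"grip": 0},{"slide": [0,0,-0.05],"rot": [0,0,0],"grip": 0},{"slide": [0,0.003,-0.03],"rot": [0,0,0],"grip": 0},{"slide": [0,0,-0.013],"rot": [0,0,0],"grip": 0},{"slide": [-0.011,0.001,-0.009],"rot": [0,0,0],"grip": 0},{"slide": [-0.011,0.001,-0.009],"rot": [0,0,0],"grip": 0},{"slide": [-0.012,0.001,-0.01],"rot": [0,0,0],"grip": 0},{"slide": [0,0,0],"rot": [0,0,0],"grip": 0}])

```text
time: 4.55
ee_pos: [0.5114, 0.2447, 0.247]
eef_rot: [0.707, 0.707, 0.0, 0.0]
ft_force: [-0.6, 0.5, -0.6]
width: 0.0003
grip_force: 0.0
```

Run:
```python
from h import *
p=eyes.camera("side");save(p,"s2.png");print(sensors.read_state()["ft_force"])
```

```text
[ 0.05606712 -0.69379103 -0.37419514]
```

View pics/s2.png

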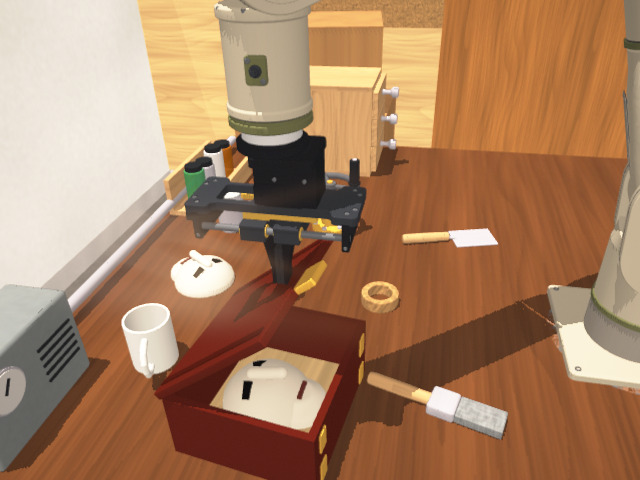

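The fingertips press near the lid's front edge, and the tongue has come down to (312,278). I'll follow the arc.

Call:
arm_command(steps=[{"slide": [-0.011,0.001,-0.015],"rot": [0,0,0],"grip": 0},{"slide": [-0.011,0.001,-0.015],"rot": [0,0,0],"grip": 0},{"slide": [-0.008,0.001,-0.016],"rot": [0,0,0],"grip": 0},{"slide": [-0.008,0.001,-0.016],"rot": [0,0,0],"grip": 0},{"slide": [-0.004,0.001,-0.013],"rot": [0,0,0],"grip": 0},{"slide": [-0.004,0,-0.013],"rot": [0,0,0],"grip": 0},{"slide": [-0.002,0,-0.014],"rot": [0,0,0],"grip": 0},{"slide": [-0.002,0,-0.014],"rot": [0,0,0],"grip": 0}])

```text
time: 5.6
ee_pos: [0.4621, 0.2497, 0.1305]
eef_rot: [0.708, 0.707, 0.001, 0.0]
ft_force: [-32.9, -20.4, 133.8]
width: 0.0003
grip_force: 67.9
```

Call:
arm_command(steps=[{"slide": [0,0,-0.003],"rot": [0,0,0],"grip": 0},{"slide": [0,0,-0.002],"rot": [0,0,0],"grip": 0},{"slide": [0,0,0],"rot": [0,0,0],"grip": 0},{"slide": [0,0,0],"rot": [0,0,0],"grip": 0},{"slide": [0,0,0],"rot": [0,0,0],"grip": 0},{"slide": [0,0,0],"rot": [0,0,0],"grip": 0},{"slide": [0,0,0],"rot": [0,0,0],"grip": 0},{"slide": [0,0,0],"rot": [0,0,0],"grip": 0}])

```text
time: 6.6
ee_pos: [0.4621, 0.2498, 0.1309]
eef_rot: [0.708, 0.707, -0.0, 0.002]
ft_force: [-27.4, -19.0, 75.2]
width: 0.0003
grip_force: 37.8
```

Call:
arm_command(steps=[{"slide": [0,0,0.05],"rot": [0,0,0],"grip": 0},{"slide": [0,0,0.06],"rot": [0,0,0],"grip": 0},{"slide": [0.005,-0.04,0.04],"rot": [0,0,0],"grip": 0.5},{"slide": [0.005,-0.055,0.02],"rot": [0,0,0],"grip": 1},{"slide": [0.005,-0.06,0],"rot": [0,0,0],"grip": 1},{"slide": [0.005,-0.06,0],"rot": [0,0,0],"grip": 1},{"slide": [0,-0.06,0],"rot": [0,0,0],"grip": 1},{"slide": [0,-0.06,0],"rot": [0,0,0],"grip": 1}])

```text
time: 7.6
ee_pos: [0.4813, -0.0877, 0.2948]
eef_rot: [0.708, 0.707, -0.0, 0.0]
ft_force: [1.2, 0.5, 0.3]
width: 0.052
grip_force: 0.0
```

Call:
arm_command(steps=[{"slide": [0,-0.06,0],"rot": [0,0,0],"grip": 1},{"slide": [0,-0.06,0],"rot": [0,0,0],"grip": 1},{"slide": [0,-0.06,0],"rot": [0,0,0],"grip": 1},{"slide": [0,-0.03,0],"rot": [0,0,0],"grip": 1},{"slide": [0,-0.03,0],"rot": [0,0,0],"grip": 1},{"slide": [0,0,0],"rot": [0,0,0],"grip": 1},{"slide": [0,0,0],"rot": [0,0,0],"grip": 1},{"slide": [0,0,0],"rot": [0,0,0],"grip": 1}])

```text
time: 8.6
ee_pos: [0.482, -0.3244, 0.2953]
eef_rot: [0.707, 0.707, 0.0, 0.0]
ft_force: [0.2, 0.9, 0.8]
width: 0.0873
grip_force: 0.0
```

Run:
```python
from h import *
t=eyes.camera("top");w=eyes.camera("wrist");s=eyes.camera("side")
for p in(w,s):
  for n in["crank","wheel"]: print(n,[(np.round(d["bbox"]).tolist(),round(d["conf"],2)) for d in eyes.look_for(n,p)[:2]])
print(np.round(w["pose"],3).tolist(),np.round(w["intrinsics"]).tolist(),sensors.read_state()["ee_pos"])
a=np.vstack([np.hstack([cv2.resize(x["pixels"],(400,300)) for x in(t,s)]),np.pad(cv2.resize(w["pixels"],(400,300)),((0,0),(0,400),(0,0)))])
cv2.imwrite("pics/m1.png",a[:,:,::-1])
```

```text
crank [([322.0, 154.0, 357.0, 185.0], 0.65)]
wheel [([323.0, 105.0, 464.0, 236.0], 0.8)]
crank [([350.0, 157.0, 358.0, 186.0], 0.51)]
wheel [([300.0, 157.0, 364.0, 202.0], 0.94)]
[[1.0, 0.0, 0.001, 0.482], [0.0, -0.962, -0.275, -0.249], [0.001, 0.275, -0.962, 0.439], [0.0, 0.0, 0.0, 1.0]] [[353.0, 0.0, 316.0], [0.0, 353.0, 239.0], [0.0, 0.0, 1.0]] [ 0.48164634 -0.32531753  0.29537504]
```

View pics/m1.png

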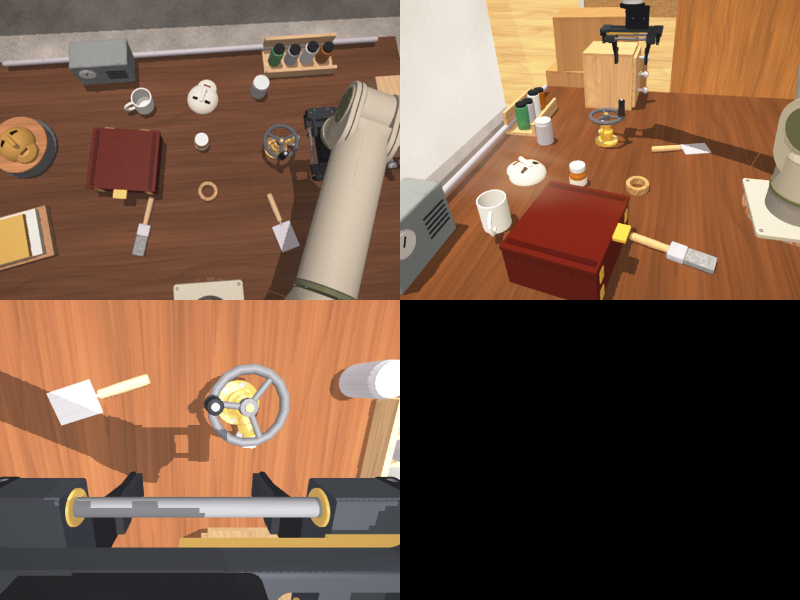

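The lid is shut flat. In the wrist picture (full-scale pixels) the crank top is at about (344,169) and the hub at about (399,171).

Run:
```python
from h import *
w=eyes.camera("wrist")
print("crank",onz(w,344,169,.169),"hub",onz(w,400,171,.11),"rim",onz(w,397.5,169,.109))
print([(np.round(d["bbox"],1).tolist(),round(d["conf"],2)) for d in eyes.look_for("wheel_hub",w)[:1]])
```

```text
crank [ 0.50353903 -0.27190654  0.169     ] hub [ 0.55965969 -0.27858866  0.11      ] rim [ 0.5574804  -0.27686195  0.109     ]
[([327.2, 100.3, 462.9, 234.7], 0.94)]
```

Call:
arm_command(steps=[{"slide": [0.021,0.051,0],"rot": [0,0,0],"grip": 1},{"slide": [0,0,-0.05],"rot": [0,0,0],"grip": 1},{"slide": [0,0,-0.05],"rot": [0,0,0],"grip": 1},{"slide": [0,0,-0.03],"rot": [0,0,0],"grip": 1},{"slide": [0,0,-0.02],"rot": [0,0,0],"grip": 1},{"slide": [0,0,0],"rot": [0,0,0],"grip": 0.5},{"slide": [0,0,0],"rot": [0,0,0],"grip": 0},{"slide": [0,0,0],"rot": [0,0,0],"grip": 0}], newtons=40)

```text
time: 10.05
ee_pos: [0.5032, -0.2748, 0.1465]
eef_rot: [0.708, 0.707, 0.0, 0.001]
ft_force: [-1.2, 0.5, -0.7]
width: 0.0646
grip_force: 0.0
```

Call:
arm_command(steps=[{"slide": [0,0,0],"rot": [0,0,0],"grip": 0},{"slide": [0,0,0],"rot": [0,0,0],"grip": 0},{"slide": [0,0,0],"rot": [0,0,0],"grip": 0},{"slide": [0,0,0],"rot": [0,0,0],"grip": 0},{"slide": [0,0,0],"rot": [0,0,0],"grip": 0},{"slide": [0,0,0],"rot": [0,0,0],"grip": 0},{"slide": [0,0,0],"rot": [0,0,0],"grip": 0},{"slide": [0,0,0],"rot": [0,0,0],"grip": 0}])

```text
time: 11.05
ee_pos: [0.5035, -0.2744, 0.1454]
eef_rot: [0.707, 0.707, 0.001, 0.001]
ft_force: [4.5, -0.9, -2.4]
width: 0.0212
grip_force: 40.0
```

Run:
```python
from h import *
w=eyes.camera("wrist");s=eyes.camera("side")
a=np.hstack([cv2.resize(w["pixels"],(400,300)),cv2.resize(s["pixels"][60:260,200:460],(390,300))])
cv2.imwrite("pics/m2.png",a[:,:,::-1])
```

```text
(no output)
```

View pics/m2.png

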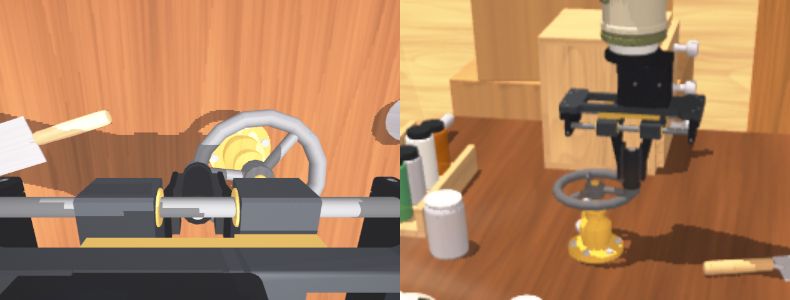

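```bash
cat > c.py <<'E'
import numpy as np,sys,json
def tab(h,p,th): # deltas from point p along hub circle angles th (deg)
    q=np.array(p);o=[]
    for t in th:
        g=np.array(h)+.055*np.array([np.cos(np.radians(t)),np.sin(np.radians(t))])
        d=np.round(g-q,4);q=q+d;o.append(d.tolist())
    return o
E
python3 -c "
from c import tab
h=(.558,-.277)
print(tab(h,(.5035,-.2744),range(162,41,-15)));print(tab(h,(.558+.055*.7071,-.277+.055*.7071),range(30,-90,-15)))"
```

```text
[[0.0022, 0.0144], [0.0062, 0.013], [0.0093, 0.0109], [0.0118, 0.0081], [0.0136, 0.0048], [0.0143, 0.0011], [0.0141, -0.0026], [0.013, -0.0062], [0.0109, -0.0093]]
[[0.0087, -0.0114], [0.0055, -0.0133], [0.0019, -0.0142], [-0.0019, -0.0142], [-0.0055, -0.0133], [-0.0087, -0.0114], [-0.0114, -0.0087], [-0.0133, -0.0055]]
```

Call:
arm_command(steps=[{"slide": [0.0022,0.0144,0],"rot": [0,0,0],"grip": 0},{"slide": [0.0062,0.013,0],"rot": [0,0,0],"grip": 0},{"slide": [0.0093,0.0109,0],"rot": [0,0,0],"grip": 0},{"slide": [0.0118,0.0081,0],"rot": [0,0,0],"grip": 0},{"slide": [0.0136,0.0048,0],"rot": [0,0,0],"grip": 0},{"slide": [0.0143,0.0011,0],"rot": [0,0,0],"grip": 0},{"slide": [0.0141,-0.0026,0],"rot": [0,0,0],"grip": 0},{"slide": [0,0,0],"rot": [0,0,0],"grip": 0}])

```text
time: 12.15
ee_pos: [0.5742, -0.2276, 0.1454]
eef_rot: [0.708, 0.706, -0.001, 0.001]
ft_force: [-0.0, -6.8, 0.6]
width: 0.0212
grip_force: 40.0
```

```bash
python3 -c "
from c import tab
h=(.558,-.279);print(tab(h,(.575,-.2247),range(66,-200,-12)))"
```

```text
[[0.0054, -0.0041], [0.0099, -0.0057], [0.0086, -0.0077], [0.0067, -0.0093], [0.0047, -0.0105], [0.0024, -0.0113], [-0.0, -0.0114], [-0.0024, -0.0113], [-0.0047, -0.0105], [-0.0067, -0.0093], [-0.0086, -0.0077], [-0.0099, -0.0057], [-0.011, -0.0036], [-0.0114, -0.0012], [-0.0114, 0.0012], [-0.011, 0.0036], [-0.0099, 0.0057], [-0.0086, 0.0077], [-0.0067, 0.0093], [-0.0047, 0.0105], [-0.0024, 0.0113], [0.0, 0.0114], [0.0024, 0.0113]]
```

Call:
arm_command(steps=[{"slide": [0.0054,-0.0041,0],"rot": [0,0,0],"grip": 0},{"slide": [0.0099,-0.0057,0],"rot": [0,0,0],"grip": 0},{"slide": [0.0086,-0.0077,0],"rot": [0,0,0],"grip": 0},{"slide": [0,0,0],"rot": [0,0,0],"grip": 0},{"slide": [0,0,0],"rot": [0,0,0],"grip": 0},{"slide": [0,0,0],"rot": [0,0,0],"grip": 0},{"slide": [0,0,0],"rot": [0,0,0],"grip": 0},{"slide": [0,0,0],"rot": [0,0,0],"grip": 0}])

```text
time: 13.15
ee_pos: [0.598, -0.2423, 0.1454]
eef_rot: [0.707, 0.707, 0.0, 0.0]
ft_force: [-1.1, -3.8, 2.5]
width: 0.0212
grip_force: 40.0
```

Call:
arm_command(steps=[{"slide": [0.0067,-0.0093,0],"rot": [0,0,0],"grip": 0},{"slide": [0.0047,-0.0105,0],"rot": [0,0,0],"grip": 0},{"slide": [0.0024,-0.0113,0],"rot": [0,0,0],"grip": 0},{"slide": [0,0,0],"rot": [0,0,0],"grip": 0},{"slide": [0,0,0],"rot": [0,0,0],"grip": 0},{"slide": [0,0,0],"rot": [0,0,0],"grip": 0},{"slide": [0,0,0],"rot": [0,0,0],"grip": 0},{"slide": [0,0,0],"rot": [0,0,0],"grip": 0}])

```text
time: 14.15
ee_pos: [0.6127, -0.2736, 0.1454]
eef_rot: [0.707, 0.707, 0.001, 0.001]
ft_force: [5.5, -1.3, 0.7]
width: 0.021
grip_force: 40.0
```

Call:
arm_command(steps=[{"slide": [0,-0.0114,0],"rot": [0,0,0],"grip": 0},{"slide": [-0.0024,-0.0113,0],"rot": [0,0,0],"grip": 0},{"slide": [-0.0047,-0.0105,0],"rot": [0,0,0],"grip": 0},{"slide": [0,0,0],"rot": [0,0,0],"grip": 0},{"slide": [0,0,0],"rot": [0,0,0],"grip": 0},{"slide": [0,0,0],"rot": [0,0,0],"grip": 0},{"slide": [0,0,0],"rot": [0,0,0],"grip": 0},{"slide": [0,0,0],"rot": [0,0,0],"grip": 0}])

```text
time: 15.15
ee_pos: [0.6053, -0.3087, 0.1455]
eef_rot: [0.708, 0.706, -0.0, 0.002]
ft_force: [7.4, -6.0, -0.3]
width: 0.0213
grip_force: 40.0
```

Call:
arm_command(steps=[{"slide": [-0.0067,-0.0093,0],"rot": [0,0,0],"grip": 0},{"slide": [-0.0086,-0.0077,0],"rot": [0,0,0],"grip": 0},{"slide": [-0.0099,-0.0057,0],"rot": [0,0,0],"grip": 0},{"slide": [0,0,0],"rot": [0,0,0],"grip": 0},{"slide": [0,0,0],"rot": [0,0,0],"grip": 0},{"slide": [0,0,0],"rot": [0,0,0],"grip": 0},{"slide": [0,0,0],"rot": [0,0,0],"grip": 0},{"slide": [0,0,0],"rot": [0,0,0],"grip": 0}])

```text
time: 16.15
ee_pos: [0.5792, -0.3312, 0.1454]
eef_rot: [0.708, 0.706, -0.001, 0.001]
ft_force: [0.3, -6.0, 2.3]
width: 0.021
grip_force: 40.0
```

Call:
arm_command(steps=[{"slide": [-0.011,-0.0036,0],"rot": [0,0,0],"grip": 0},{"slide": [-0.0114,-0.0012,0],"rot": [0,0,0],"grip": 0},{"slide": [-0.0114,0.0012,0],"rot": [0,0,0],"grip": 0},{"slide": [0,0,0],"rot": [0,0,0],"grip": 0},{"slide": [0,0,0],"rot": [0,0,0],"grip": 0},{"slide": [0,0,0],"rot": [0,0,0],"grip": 0},{"slide": [0,0,0],"rot": [0,0,0],"grip": 0},{"slide": [0,0,0],"rot": [0,0,0],"grip": 0}])

```text
time: 17.15
ee_pos: [0.5632, -0.3244, 0.1459]
eef_rot: [0.702, 0.712, 0.013, 0.01]
ft_force: [82.3, -0.8, -42.9]
width: 0.0419
grip_force: 39.8
```

Call:
arm_command(steps=[{"slide": [0.012,0,0],"rot": [0,0,0],"grip": 0},{"slide": [0.01,0,0],"rot": [0,0,0],"grip": 0},{"slide": [0,0,0],"rot": [0,0,0],"grip": 0},{"slide": [0,0,0],"rot": [0,0,0],"grip": 0},{"slide": [0,0,0],"rot": [0,0,0],"grip": 0},{"slide": [0,0,0],"rot": [0,0,0],"grip": 0},{"slide": [0,0,0],"rot": [0,0,0],"grip": 0},{"slide": [0,0,0],"rot": [0,0,0],"grip": 0}])

```text
time: 18.15
ee_pos: [0.5752, -0.3262, 0.1456]
eef_rot: [0.705, 0.71, 0.006, 0.002]
ft_force: [29.6, 7.6, -10.8]
width: 0.0217
grip_force: 40.0
```

Call:
arm_command(steps=[{"slide": [0,0,0],"rot": [0,0,0],"grip": 0.6},{"slide": [0.003,0.001,0],"rot": [0,0,0],"grip": 0.6},{"slide": [0.003,0.001,0],"rot": [0,0,0],"grip": 0.6},{"slide": [0,0,0],"rot": [0,0,0],"grip": 0},{"slide": [0,0,0],"rot": [0,0,0],"grip": 0},{"slide": [0,0,0],"rot": [0,0,0],"grip": 0},{"slide": [0,0,0],"rot": [0,0,0],"grip": 0},{"slide": [0,0,0],"rot": [0,0,0],"grip": 0}])

```text
time: 19.15
ee_pos: [0.5758, -0.3306, 0.1455]
eef_rot: [0.707, 0.707, 0.001, 0.002]
ft_force: [11.5, -2.0, -6.1]
width: 0.0211
grip_force: 40.0
```

Run:
```python
from h import *
from c import tab
w=eyes.camera("wrist");s=eyes.camera("side")
print({k:np.round(sensors.read_state()[k],4).tolist() for k in("ee_pos","ft_force","width","grip_force")})
a=np.hstack([cv2.resize(w["pixels"],(400,300)),cv2.resize(s["pixels"][60:260,200:460],(390,300))])
cv2.imwrite("pics/m3.png",a[:,:,::-1])
print(tab((.558,-.279),(.5746,-.3308),range(-54,289,18)))
```

```text
{'ee_pos': [0.5758, -0.3306, 0.1455], 'ft_force': [11.5412, -1.5684, -5.7749], 'width': 0.0212, 'grip_force': 39.9786}
[[0.0157, 0.0073], [0.0122, 0.0122], [0.0078, 0.0153], [0.0027, 0.017], [-0.0027, 0.017], [-0.0078, 0.0153], [-0.0122, 0.0122], [-0.0153, 0.0078], [-0.017, 0.0027], [-0.017, -0.0027], [-0.0153, -0.0078], [-0.0122, -0.0122], [-0.0078, -0.0153], [-0.0027, -0.017], [0.0027, -0.017], [0.0078, -0.0153], [0.0122, -0.0122], [0.0153, -0.0078], [0.017, -0.0027], [0.017, 0.0027]]
```

View pics/m3.png

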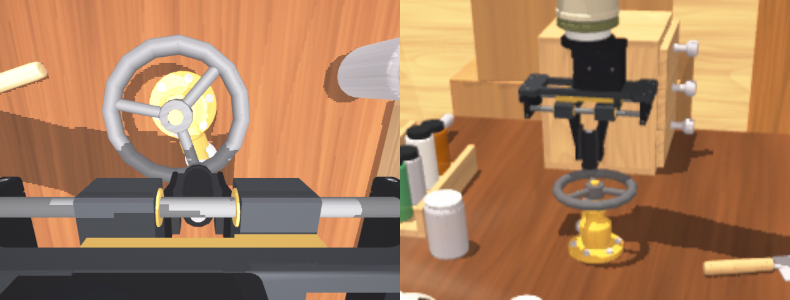

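The crank is regripped at the stop, still pressing on it with 11 N after 249° of travel. Now for two turns anticlockwise, in 18° rows.

Call:
arm_command(steps=[{"slide": [0.0157,0.0073,0],"rot": [0,0,0],"grip": 0},{"slide": [0.0122,0.0122,0],"rot": [0,0,0],"grip": 0},{"slide": [0.0078,0.0153,0],"rot": [0,0,0],"grip": 0},{"slide": [0.0027,0.017,0],"rot": [0,0,0],"grip": 0},{"slide": [-0.0027,0.017,0],"rot": [0,0,0],"grip": 0},{"slide": [-0.0078,0.0153,0],"rot": [0,0,0],"grip": 0},{"slide": [-0.0122,0.0122,0],"rot": [0,0,0],"grip": 0},{"slide": [-0.0153,0.0078,0],"rot": [0,0,0],"grip": 0}])

```text
time: 20.25
ee_pos: [0.5736, -0.2256, 0.1454]
eef_rot: [0.707, 0.707, -0.0, 0.0]
ft_force: [1.5, -7.2, 0.2]
width: 0.0212
grip_force: 40.0
```

Call:
arm_command(steps=[{"slide": [-0.017,0.0027,0],"rot": [0,0,0],"grip": 0},{"slide": [-0.017,-0.0027,0],"rot": [0,0,0],"grip": 0},{"slide": [-0.0153,-0.0078,0],"rot": [0,0,0],"grip": 0},{"slide": [-0.0122,-0.0122,0],"rot": [0,0,0],"grip": 0},{"slide": [-0.0078,-0.0153,0],"rot": [0,0,0],"grip": 0},{"slide": [-0.0027,-0.017,0],"rot": [0,0,0],"grip": 0},{"slide": [0.0027,-0.017,0],"rot": [0,0,0],"grip": 0},{"slide": [0.0078,-0.0153,0],"rot": [0,0,0],"grip": 0}])

```text
time: 21.25
ee_pos: [0.5129, -0.3099, 0.1453]
eef_rot: [0.707, 0.707, 0.001, -0.001]
ft_force: [3.6, 5.3, 2.3]
width: 0.0211
grip_force: 40.0
```

Call:
arm_command(steps=[{"slide": [0.0122,-0.0122,0],"rot": [0,0,0],"grip": 0},{"slide": [0.0153,-0.0078,0],"rot": [0,0,0],"grip": 0},{"slide": [0.017,-0.0027,0],"rot": [0,0,0],"grip": 0},{"slide": [0.017,0.0027,0],"rot": [0,0,0],"grip": 0},{"slide": [0.0153,0.0078,0],"rot": [0,0,0],"grip": 0},{"slide": [0.0122,0.0122,0],"rot": [0,0,0],"grip": 0},{"slide": [0.0078,0.0153,0],"rot": [0,0,0],"grip": 0},{"slide": [0.0027,0.017,0],"rot": [0,0,0],"grip": 0}])

```text
time: 22.25
ee_pos: [0.6133, -0.278, 0.1453]
eef_rot: [0.707, 0.707, 0.001, 0.001]
ft_force: [-2.3, -2.8, 3.1]
width: 0.0211
grip_force: 40.0
```

Call:
arm_command(steps=[{"slide": [-0.0027,0.017,0],"rot": [0,0,0],"grip": 0},{"slide": [-0.0078,0.0153,0],"rot": [0,0,0],"grip": 0},{"slide": [-0.0122,0.0122,0],"rot": [0,0,0],"grip": 0},{"slide": [-0.0153,0.0078,0],"rot": [0,0,0],"grip": 0},{"slide": [-0.017,0.0027,0],"rot": [0,0,0],"grip": 0},{"slide": [-0.017,-0.0027,0],"rot": [0,0,0],"grip": 0},{"slide": [-0.0153,-0.0078,0],"rot": [0,0,0],"grip": 0},{"slide": [-0.0122,-0.0122,0],"rot": [0,0,0],"grip": 0}])

```text
time: 23.25
ee_pos: [0.5134, -0.2462, 0.1454]
eef_rot: [0.707, 0.707, 0.001, 0.001]
ft_force: [14.9, -7.1, -9.9]
width: 0.0207
grip_force: 40.0
```

Call:
arm_command(steps=[{"slide": [-0.0078,-0.0153,0],"rot": [0,0,0],"grip": 0},{"slide": [-0.0027,-0.017,0],"rot": [0,0,0],"grip": 0},{"slide": [0.0027,-0.017,0],"rot": [0,0,0],"grip": 0},{"slide": [0.0078,-0.0153,0],"rot": [0,0,0],"grip": 0},{"slide": [0.0122,-0.0122,0],"rot": [0,0,0],"grip": 0},{"slide": [0.0153,-0.0078,0],"rot": [0,0,0],"grip": 0},{"slide": [0.017,-0.0027,0],"rot": [0,0,0],"grip": 0},{"slide": [0.017,0.0027,0],"rot": [0,0,0],"grip": 0}])

```text
time: 24.25
ee_pos: [0.5739, -0.3314, 0.1453]
eef_rot: [0.708, 0.706, -0.001, -0.001]
ft_force: [-4.5, 2.9, 6.7]
width: 0.0213
grip_force: 40.0
```

Call:
arm_command(steps=[{"slide": [0,0,0],"rot": [0,0,0],"grip": 0},{"slide": [0,0,0],"rot": [0,0,0],"grip": 0},{"slide": [0,0,0],"rot": [0,0,0],"grip": 0},{"slide": [0,0,0],"rot": [0,0,0],"grip": 0},{"slide": [0,0,0],"rot": [0,0,0],"grip": 0},{"slide": [0,0,0],"rot": [0,0,0],"grip": 0},{"slide": [0,0,0],"rot": [0,0,0],"grip": 0},{"slide": [0,0,0],"rot": [0,0,0],"grip": 0}])

```text
time: 25.25
ee_pos: [0.5739, -0.3314, 0.1453]
eef_rot: [0.708, 0.707, -0.0, -0.0]
ft_force: [-0.5, -0.2, 5.7]
width: 0.0212
grip_force: 40.0
```

Run:
```python
from h import *
w=eyes.camera("wrist");s=eyes.camera("side");t=eyes.camera("top")
a=np.vstack([np.hstack([cv2.resize(w["pixels"],(400,300)),cv2.resize(s["pixels"],(400,300))]),np.pad(cv2.resize(t["pixels"],(400,300)),((0,0),(0,400),(0,0)))])
cv2.imwrite("pics/m4.png",a[:,:,::-1])
```

```text
(no output)
```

View pics/m4.png

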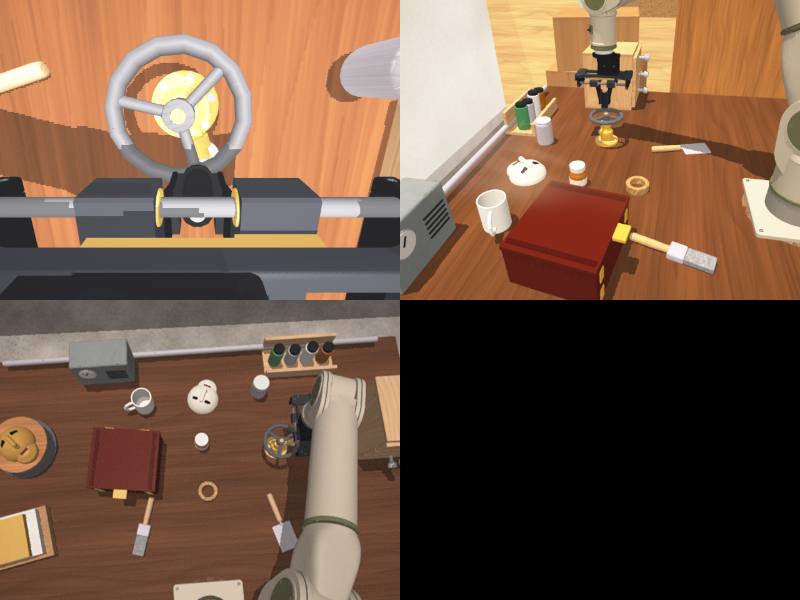

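The wheel is back at the same crank position as the stop, two turns on, to within 2 mm. The crank is held, the lid is shut, and the bystanders have not moved.

```bash
python3 -c "
from bench import order
print(order.close_job())"
```

```text
the job is handed in; nothing more can be done
None
```

The lid is shut, the valve was closed to its stop and backed off two full turns, and the crank is still gripped; the job is handed in with no verdict returned, but the wrist force read 133.8 N as the lid closed, over the 120 N limit, so it may be judged a fail.

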